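Bed a clamped block down on its parallels in a small vise

ROBOT

A 6-joint arm with a two-finger parallel gripper is mounted at the origin on the work surface. World frame = base frame: x ahead of the robot, y to its left, z up, the work surface at z = 0. Lengths are in mm, angles in rad, forces in N, time in s.
With the tool pointing down it reaches from about 350 to 875 mm from the base axis. Payload 4.2 kg.
Tool frame: the origin (TCP) lies midway between the tips of the shut fingers; the grasp point (between the pads) lies 19 mm behind it (arm.tcp_to_grasp is the distance from the TCP to the grasp point, in mm); z points along the fingers, y is the line along which they close (so a half turn about z gives the same grasp; the last joint's range is limited). The gripper opens to 85 mm and grips with 20 to 120 N. Pads are 22 mm wide; open, the fingers measure 114 mm over their backs; the gripper's body (76 mm by 85 mm) begins 54 mm behind the grasp point. The pads swing forward as they close: fully open they stand 13 mm farther back than shut.
Start: joints at [-0.952, 0.385, 0.008, 0, -1.194, -0.259], TCP at [220.069, -584.952, 231.312] pointing down, gripper open.
Joint ranges: [-3.14, 3.14], [-1.21, 2.06], [-1.07, 1.41], [-3.16, 2.05], [-2.99, -0.16], [-3.1, 3.1]. Speed limits (rad/s): [2.79, 2.79, 3.14, 3.14, 3.14, 3.14].

INTERFACE

Orientations are given as a unit quaternion [x, y, z, w].
In Python, from bench import arm, imaging, job, models gives the robot as it stands.
- The arm moves only by the tool arm_command, never from a script. Its argument "rows" is a list of rows, each an object with "grip": the opening, from 0 (shut) to 1 (fully open); "linear": the shift along the tool's x, y, z in mm, a list of three; "rot": the turn, a rotation vector about the tool's x, y, z in rad, a list of three. In form: [{"grip": grip, "linear": [tx, ty, tz], "rot": [rx, ry, rz]}, ...]. A call has 1 to 10 rows; each row is the pose to reach, as a shift and turn from the pose commanded when the call began, along the tool's axes at that moment; what a row does not reach only later rows make up. A row lasts 1/8 s, in which the tool goes at most 62.5 mm and 10.7 degrees, less where a joint would pass 70% of its speed; a pose out of reach is approached as far as the arm can. A call with a gripper value outside its range is refused whole. The fingers move at their own pace and stop on an object; the grip force is fixed at half the most. Time passes only in rows, so rows that repeat a pose let the fingers close. It gives the time, the measured TCP pose, the force, the opening and the grip force at its end, in the units of the state.
- arm.read_state(): the state, without advancing time (a new reading comes with each control period).
- imaging.get_image(name): name is "side" or "top"; returns a dict with "frame" (400x640x3 uint8, red, green, blue), "fx", "fy", "cx", "cy" (pixels), "extrinsics" (4x4, takes a point from world to camera coordinates). Camera axes: x right, y down, z forward; pixel columns grow to the right and rows downward; lengths in mm; the calibration is good to about 2 mm. A picture is of the moment at which its call begins. There is no depth.
- job.job_done(): hands the job in; it is judged then, once.
Trained networks look in a picture, given as the dict that the camera call returned (one of the last four; its "shot" number tells which), for a name from the list of things; names that differ only in an ending like _2 or _b are one class to them, and where a whole thing is asked for, a point or a joint stands for the part that bears it (a point fixed in the world has none). Each returns a list of dicts, best first, with "score" (0 to 1); they miss things now and then, are a little off and sometimes report something else, mostly with a low value. They report only what shows in the picture. A call takes as long as a camera call. They do not tell look-alikes from the thing itself.
- models.spot_in(picture, query): "rect" ([left, top, right, bottom] in pixels, round what is visible of it).
- models.tip_of(picture, query): "pixel" ([column, row] in pixels: a listed point, or the origin of a listed thing).
The state is a dict: "clock": time; "joints": joint angles; "joint_vel": joint speeds; "joint_efforts": joint torques, N m; "position": TCP position; "ee_rot": TCP orientation; "contact_force": force on the tool from outside, world axes, zero at the start; "wrist_torque": the same for the moment, N m; "gripper_width": finger opening in mm; "grasp_force": force on a finger pad.
Only numpy, scipy, OpenCV 4.12 (cv2) and the standard library are available. Lean on these libraries where they do the work, as an engineer would, in place of code of your own. Each camera call takes 0.05 s, during which the arm holds its last target. There are 200 camera calls.

TASK

The aluminium block in the vise stands proud of the two steel parallels beneath it, and one parallel has slipped out to the side: slide that one back until its ends are level with its neighbour's and with it centred in the vise. Then take the hand tamper and press the block down with it, firmly enough to overcome the jaws but gently, until it beds on both parallels and neither slides any more. Touch the block only with the tamper, stand the tamper upright back on the table when you are done, and leave everything else where it is.

Things in the scene. Friction and masses are not known exactly. Their poses are not given: they have to be found in the camera images.
- vise: Small grey machine vise, fixed. Origin on the table midway between the jaws; x = closing direction, sliding jaw at -x, fixed jaw at +x; y along the jaws; z up. Base x -122 to +102, 150 (y), 40 mm high; its flat top is the bed. Jaws 100 mm long (y), faces at x = -40 and +40, tops 80 mm above the table, 38 mm thick. Screw 60 mm above the table, out to x = -152, with a 90 mm cross bar.
- block: Aluminium block 80 (x) x 100 (y) x 40 mm, 0.86 kg, clamped lightly in the jaws. Origin mid underside, axes as the vise's. Starts 3 to 9 mm above the parallels, always level. Jaw friction holds it where it is left: a push of some 16 N starts it down. Bedded: underside 60, top 100 mm above the table. Over 60 N through the tamper damages it.
- block_top (a point): Middle of the block's top face (80 x 100 mm), the place to push. When the block has landed it stops sinking and the force climbs; a push of 20 to 30 N then pinches both parallels, and they stay pinched after the push. A push of less than some 16 N leaves the block standing proud.
- parallel_a: Steel parallel: bar 10 (x) x 180 (y) x 20 mm high, 0.28 kg, loose on the bed along y, just inside a jaw face, its middle line 33.5 mm from the vise's middle; ends reach beyond the base. Origin mid underside. One of the two (a or b) starts 45 to 60 mm out towards the vise's +y; home is vise y = 0 within 8 mm, along the jaw. While loose 2 N slides it; push its end face or pinch its end.
- parallel_b: The other steel parallel, alike in all ways; the two can be either way round.
- tamper: Hand tamper standing upright on the table: round white nylon foot, 28 mm across and 30 mm high, with a round wooden handle, 22 mm across, from 30 to 115 mm above its foot. 0.14 to 0.28 kg. Origin in the middle of the flat underside of the foot, z up the handle.
- spare_parallel: Spare steel parallel lying on the table, 10 x 150 x 16 mm high; not needed, leave it. Origin in the middle of its underside.
- rail_offcut: Offcut of white blind head rail, a U channel 50 x 220 x 36 mm high; leave it. Origin in the middle of its underside.
- driver: Screwdriver lying on the table; leave it. Origin in the middle of its underside.
- mug: White mug, 80 mm across, 90 mm high; leave it. Origin in the middle of its underside.
- tape_roll: Cardboard tape core, a ring 100 mm across, 25 mm high; leave it. Origin in the middle of its underside.
- carton: Small closed carton, 100 x 70 x 60 mm high; leave it. Origin in the middle of its underside.
- end_block: Spare aluminium end block, 50 x 60 x 30 mm high, on the table; leave it. Origin in the middle of its underside.
Mind the look-alikes: they are no part of the job. What is shaped like the parallel_b but pink is not meant. Of the things that look like the tamper, take the one that is nearest to the robot's base at the start.

How it is judged (in metres and radians):
On the way, in this order (a step that is already met when the one before it is completed fails the run):
1. both parallels lie centred under the block, ends level, while the block is still up (y of parallel_a in the frame of vise between -0.008 and 0.008 m and y of parallel_b in the frame of vise between -0.008 and 0.008 m and angle between the y axis of each of parallel_a, parallel_b and the y axis of vise, either way round below 0.07 rad), for 0.2 s.
2. the tamper has borne on the block (contact force between tamper and block above 5 N).
3. the block is bedded on both parallels and pinches each (contact force between block and parallel_a above 2 N and contact force between block and parallel_b above 2 N), for 0.2 s.
At the end, for the whole second after the job is handed in: Both parallels within 8 mm of vise y = 0 and within 0.07 rad of the jaws, the block resting on each with more than 2 N (pinched), the tamper standing upright (within 0.1 rad) and still on the table (all of step 1 and all of step 3 and height (world z) of tamper below 0.006 m and angle between tamper's own z axis and vertical below 0.1 rad and linear speed of tamper below 0.02 m/s); the robot touches nothing.
It fails at once if the tamper pushes the block with more than 60 N (contact force between tamper and block above 60 N).
It fails at once if fingers or arm push the block with more than 3 N (contact force between any of the fingers, the arm and block above 3 N).
It fails at once if a thing that does not belong to the job is moved by more than 30 mm (distance of any of spare_parallel, rail_offcut, driver, mug, tape_roll, carton, end_block from where it was at the start of the episode above 0.03 m).
It also fails if it takes over 64 s, if anything falls off the work surface, if the arm or the gripper's body presses on something with over 40 N, if the wrist force passes 120 N, or if a joint passes its speed limit or range.

## Working session

There is one attempt and no reset: what is moved stays moved. The work goes in short steps, Python scripts to look and compute and a tool call to move; the robot and the scene stay as the last step left them, time stands still between calls to the robot, and variables do not carry over. Pictures are saved under pics/ and viewed, at most 14 in all, crops included, and the job is handed in when it is done.

Besides the shell and the picture viewer there is one more tool, called after "Call:" as a command line: name --argument value ..., lists and objects as JSON in quotes. arm_command: Moves the arm, as the interface text tells. Its arguments: {"type":"object","properties":{"rows":{"type":"array"}},"required":["rows"]}

```bash
mkdir -p pics; cat > h.py <<'E'
import numpy as np, cv2, sys
from bench import arm, imaging, job, models
def save(im,name,crop=None,scale=1):
    f=im["frame"][:,:,::-1].copy()
    if crop: l,t,r,b=crop; f=f[t:b,l:r]
    if scale!=1: f=cv2.resize(f,None,fx=scale,fy=scale,interpolation=cv2.INTER_CUBIC)
    cv2.imwrite("pics/"+name,f)
def proj(im,p):
    E=np.array(im["extrinsics"]); c=(E@np.append(p,1))[:3]
    return np.array([im["fx"]*c[0]/c[2]+im["cx"],im["fy"]*c[1]/c[2]+im["cy"]])
def ray(im,px):
    E=np.array(im["extrinsics"]); R=E[:3,:3]; o=-R.T@E[:3,3]
    d=R.T@np.array([(px[0]-im["cx"])/im["fx"],(px[1]-im["cy"])/im["fy"],1]); return o,d/np.linalg.norm(d)
def onz(im,px,z):
    o,d=ray(im,px); return o+d*(z-o[2])/d[2]
E
python3 - <<'E'
from h import *
for n in("top","side"):
    im=imaging.get_image(n); save(im,n+"0.png")
    E=np.array(im["extrinsics"]);print(n,im["fx"],"cam at",(-E[:3,:3].T@E[:3,3]).round(),"fwd",E[2,:3].round(2), "right",E[0,:3].round(2))
    for q in("vise","block","block_top","parallel_a","tamper"):
        print(q,[(np.round(r["rect"]).tolist(),round(r["score"],2)) for r in models.spot_in(im,q)][:5],[(np.round(r["pixel"],1).tolist(),round(r["score"],2)) for r in models.tip_of(im,q)][:5])
print(arm.read_state())
E
```

```text
top 369.4072147310773 cam at [ 310.   -3. 1171.] fwd [ 0.24  0.03 -0.97] right [ 0.12 -0.99  0.  ]
vise [([307.0, 174.0, 370.0, 253.0], 0.56)] [([213.3, 179.0], 0.35)]
block [([324.0, 188.0, 359.0, 218.0], 0.94)] [([342.3, 202.0], 0.89)]
block_top [([327.0, 186.0, 361.0, 216.0], 0.76)] [([341.9, 198.5], 0.95)]
parallel_a [([162.0, 248.0, 219.0, 277.0], 0.67), ([317.0, 190.0, 373.0, 202.0], 0.51), ([298.0, 212.0, 323.0, 215.0], 0.46)] [([192.9, 262.2], 0.72), ([324.6, 216.2], 0.58)]
tamper [([438.0, 258.0, 465.0, 273.0], 0.65), ([448.0, 229.0, 471.0, 243.0], 0.54)] [([445.0, 264.9], 0.61), ([454.5, 239.5], 0.45)]
side 416.0365034481014 cam at [-12. 643. 701.] fwd [ 0.54 -0.6  -0.59] right [-0.73 -0.68  0.02]
vise [([190.0, 194.0, 241.0, 230.0], 0.63)] [([324.0, 209.7], 0.96), ([275.2, 185.0], 0.61)]
block [([300.0, 171.0, 348.0, 206.0], 0.61)] [([323.4, 195.2], 0.74), ([215.3, 217.2], 0.36)]
block_top [([301.0, 173.0, 345.0, 209.0], 0.79)] [([325.5, 179.3], 0.69), ([324.5, 210.5], 0.67)]
parallel_a [([238.0, 324.0, 274.0, 399.0], 0.88), ([291.0, 196.0, 308.0, 208.0], 0.57), ([294.0, 2
[... 340 characters left out ...]
': array([-9.52400361e-01,  3.84697989e-01,  7.93499591e-03, -6.32653574e-06,
       -1.19403535e+00, -2.58595777e-01]), 'joint_vel': array([ 0.00135275, -0.00058355,  0.00048426, -0.00050116,  0.00046102,
        0.00242478]), 'joint_efforts': array([ 1.26415875e-03, -3.92095578e+01,  1.88623989e+01,  4.19074461e+00,
       -3.63522704e-04, -2.50252874e-06]), 'position': array([ 220.07254296, -584.95516268,  231.32607711]), 'ee_rot': array([-1.78930136e-01,  9.83861782e-01,  2.16378348e-06,  2.23406574e-06]), 'contact_force': array([ 0.14403408, -0.24386326,  0.13897305]), 'wrist_torque': array([ 0.02596495,  0.03162217, -0.01782134]), 'grasp_force': 0.0, 'gripper_width': 85.37732633843804}
```

View pics/top0.png

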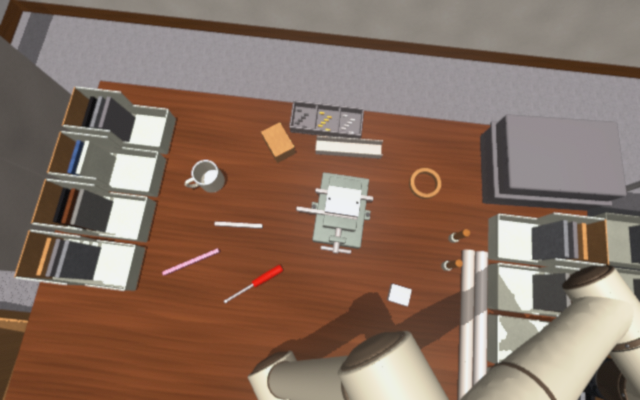

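View pics/side0.png

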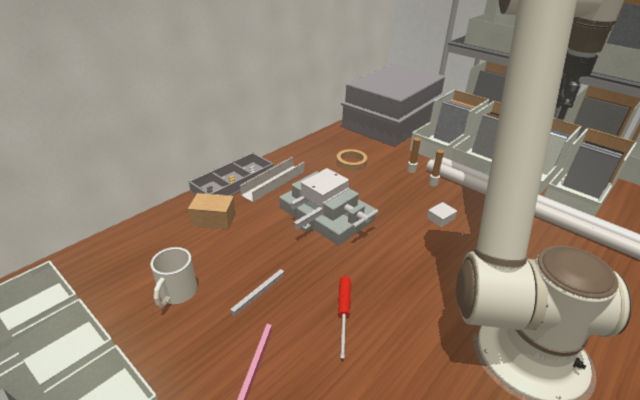

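The top view shows the vise at (340,210) with its screw facing the robot. One parallel sticks out to the left at (310,212). The two tampers are at (445,265) and (455,239), and the pink look-alike bar is at (190,262). I'll enlarge the vise and tampers and work out which tamper is nearest the base.

```bash
python3 - <<'E'
from h import *
im=imaging.get_image("top"); save(im,"top1.png",(290,165,490,285),4)
s=imaging.get_image("side"); save(s,"side1.png",(270,125,470,250),4)
for px in((445,265),(454.5,239.5)): p=onz(im,px,0); print("top",p.round(1),np.hypot(*p[:2]))
for px in((434.8,185),(410,171.5)): p=onz(s,px,0); print("side",p.round(1),np.hypot(*p[:2]))
print("block top",onz(im,(341.9,198.5),106).round(1),onz(s,(325.5,179.3),106).round(1))
E
```

```text
top [ 447.2 -395.6    0. ] 597.011958171127
top [ 531.5 -422.5   -0. ] 678.9730841348292
side [ 435.4 -391.8    0. ] 585.7305290777699
side [ 533.2 -405.4    0. ] 669.7912833636497
block top [593.2 -47.4 106. ] [589.2 -55.5 106. ]
```

View pics/top1.png

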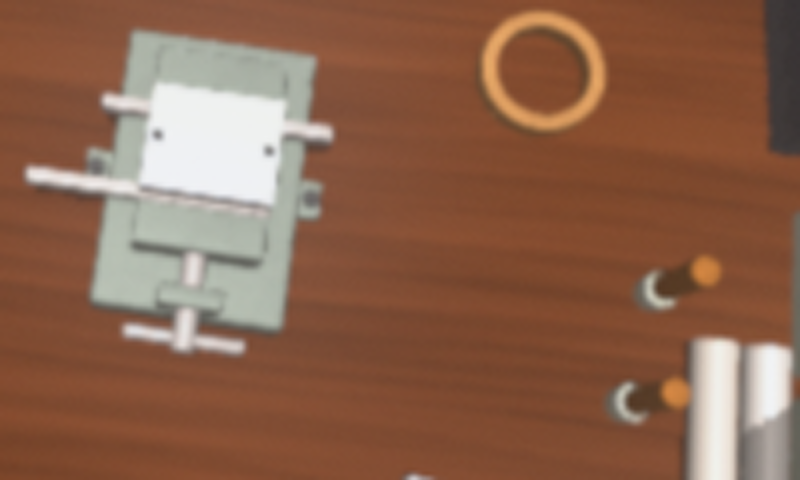

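View pics/side1.png

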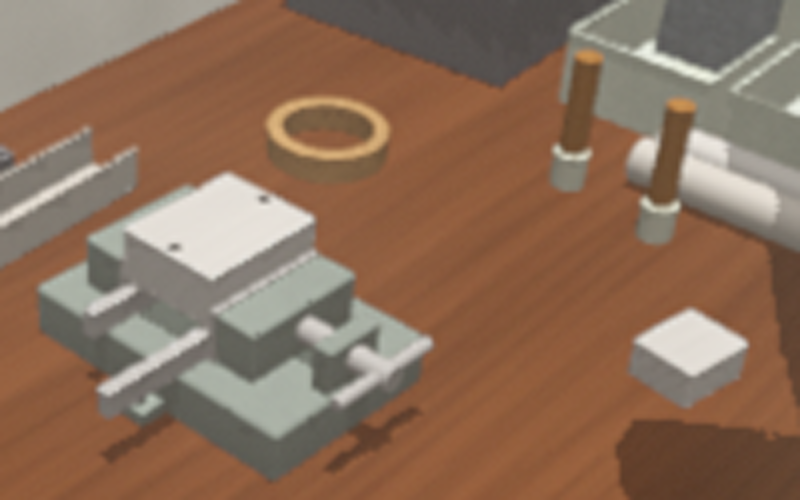

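The tampers are at top pixels (445,265), about 590 mm from the base, and (455,239), about 675 mm. The nearer one at (445,265) is the one to use. The enlarged crop shows it standing clear just left of the white tube's end. The slipped parallel is on the sliding-jaw side, with its end at about (297,208.5), and its neighbour runs from (316,190) to (373,198). Next I'll fit the vise pose.

```bash
cat > fit.py <<'E'
from h import *
from scipy.optimize import least_squares
im=imaging.get_image("top"); s=imaging.get_image("side")
T=lambda u,v:(u/4+290,v/4+165)
S=lambda u,v:(u/4+270,v/4+125)
# (cam, pixel, vise point)
P=[(im,T(131,30),(102,75,40)),(im,T(317,57),(102,-75,40)),(im,T(282,331),(-122,-75,40)),(im,T(91,303),(-122,75,40)),
   (s,S(38,291),(102,75,40)),(s,S(275,437),(-122,75,40)),(s,S(422,347),(-122,-75,40))]
def w(q,p): c,n=np.cos(q[2]),np.sin(q[2]); return np.array([q[0]+c*p[0]-n*p[1],q[1]+n*p[0]+c*p[1],p[2]])
def f(q): return np.concatenate([proj(c,w(q,p))-px for c,px,p in P])
r=least_squares(f,[590,-50,0]); q=r.x
if __name__=="__main__":
    print("vise",q.round(3),"res",f(q).round(1))
    def inv(p): c,n=np.cos(q[2]),np.sin(q[2]); d=p[:2]-q[:2]; return np.array([c*d[0]+n*d[1],-n*d[0]+c*d[1]]).round(1)
    print("slipped end L",inv(onz(im,T(26,174),60)), "side",inv(onz(s,S(102,390),60)))
    print("neigh L",inv(onz(im,T(102,101),60)),"R",inv(onz(im,T(333,134),60)),"side L",inv(onz(s,S(87,312),60)))
    print("blk corners",[inv(onz(im,T(*c),106)) for c in((155,84),(286,98),(275,207),(141,188))])
    for y in(170,140,90): print(y,w(q,(-33.5,y,50)).round(1))
    for px in((462.5,250),(474,250)): print("pipe",onz(im,px,40).round())
    a=[ray(im,T(676,392)),ray(s,S(680,104))]; print("tamper top",onz(im,T(676,392),115).round(1),onz(s,S(680,104),115).round(1))
    print("foot",onz(im,T(629,405),0).round(1),onz(s,S(656,235),0).round(1))
E
python3 fit.py
```

```text
vise [ 5.85564e+02 -5.04900e+01 -3.50000e-02] res [-0.2 -0.3 -0.4 -0.  -0.7  0.6 -1.4 -0.1 -0.7 -1.5  0.3  0.3  1.7 -2.7]
slipped end L [-33.8 135.6] side [-32.3 136.6]
neigh L [33.2 87. ] R [ 35.3 -94.4] side L [33.9 88.7]
blk corners [array([39.7, 47.8]), array([ 44.4, -50.7]), array([-39.5, -53.4]), array([-41.,  46.])]
170 [558.1 120.6  50. ]
140 [557.   90.6  50. ]
90 [555.2  40.6  50. ]
pipe [ 495. -434.   40.]
pipe [ 499. -468.   40.]
tamper top [ 444.1 -396.1  115. ] [ 443.1 -393.2  115. ]
foot [ 444.1 -402.7    0. ] [ 440.7 -396.3    0. ]
```

Call:
arm_command --rows '[{"grip":0,"linear":[-568,550,0],"rot":[0,0,0.394]},{"grip":0,"linear":[-568,550,0],"rot":[0,0,0.394]},{"grip":0,"linear":[-568,550,0],"rot":[0,0,0.394]},{"grip":0,"linear":[-568,550,0],"rot":[0,0,0.394]},{"grip":0,"linear":[-568,550,0],"rot":[0,0,0.394]},{"grip":0,"linear":[-568,550,0],"rot":[0,0,0.394]},{"grip":0,"linear":[-568,550,0],"rot":[0,0,0.394]},{"grip":0,"linear":[-568,550,0],"rot":[0,0,0.394]},{"grip":0,"linear":[-568,550,0],"rot":[0,0,0.394]},{"grip":0,"linear":[-568,550,0],"rot":[0,0,0.394]}]'

```text
clock: 2.55
position: [485.4, -23.3, 231.9]
ee_rot: [0.017, 1.0, 0.0, 0.001]
contact_force: [0.8, -1.4, 0.3]
gripper_width: 0.4
grasp_force: 0.0
```

```bash
cat > go.py <<'E'
# usage: go.py x y z -> shift in tool axes; also state
import sys
from h import *
from scipy.spatial.transform import Rotation as R
s=arm.read_state(); M=R.from_quat(s["ee_rot"]).as_matrix()
print("t",round(s["clock"],2),"pos",s["position"].round(1),"yaw_y",np.degrees(np.arctan2(M[1,1],M[0,1])).round(2),"F",s["contact_force"].round(1),"w",round(s["gripper_width"],1),"gf",round(s["grasp_force"],1))
for a in sys.argv[1:]:
    p=np.array([float(v) for v in a.split(",")]); print(a,"->",(M.T@(p-s["position"])).round(1))
E
python3 go.py 558,122,231 558,122,50
```

```text
t 2.55 pos [485.4 -23.3 231.9] yaw_y 88.07 F [ 0.8 -1.4  0.3] w 0.4 gf 0.0
558,122,231 -> [-67.7 147.7   1. ]
558,122,50 -> [-67.5 147.7 182. ]
```

Call:
arm_command --rows '[{"grip":0,"linear":[-67.5,147.7,1],"rot":[0,0,0]},{"grip":0,"linear":[-67.5,147.7,1],"rot":[0,0,0]},{"grip":0,"linear":[-67.5,147.7,1],"rot":[0,0,0]},{"grip":0,"linear":[-67.5,147.7,50],"rot":[0,0,0]},{"grip":0,"linear":[-67.5,147.7,100],"rot":[0,0,0]},{"grip":0,"linear":[-67.5,147.7,150],"rot":[0,0,0]},{"grip":0,"linear":[-67.5,147.7,182],"rot":[0,0,0]},{"grip":0,"linear":[-67.5,147.7,182],"rot":[0,0,0]},{"grip":0,"linear":[-67.5,147.7,182],"rot":[0,0,0]}]'

```text
clock: 3.68
position: [558.5, 120.3, 50.8]
ee_rot: [0.017, 1.0, 0.0, 0.001]
contact_force: [0.6, -0.6, 0.5]
gripper_width: 0.4
grasp_force: 0.0
```

```bash
python3 go.py 556.5,85,50 555.5,62,50; python3 - <<'E'
from h import *
im=imaging.get_image("top"); s=imaging.get_image("side")
a=cv2.resize(im["frame"][165:245,270:390],None,fx=4.4,fy=4.4,interpolation=cv2.INTER_CUBIC); b=cv2.resize(s["frame"][150:250,255:385],None,fx=4,fy=4,interpolation=cv2.INTER_CUBIC)
print(a.shape,b.shape)
np.save("a.npy",a)
h=min(a.shape[0],b.shape[0])
s2=cv2.resize(s["frame"][150:250,255:385],None,fx=4.4,fy=4.4,interpolation=cv2.INTER_CUBIC)[:, :]
cv2.imwrite("pics/side2.png",s2[:,:,::-1])
E
```

```text
t 3.67 pos [558.5 120.3  50.8] yaw_y 88.08 F [ 0.6 -0.6  0.5] w 0.4 gf 0.0
556.5,85,50 -> [  0.8 -35.4   0.7]
555.5,62,50 -> [  1.  -58.4   0.7]
(352, 528, 3) (400, 520, 3)
```

View pics/side2.png

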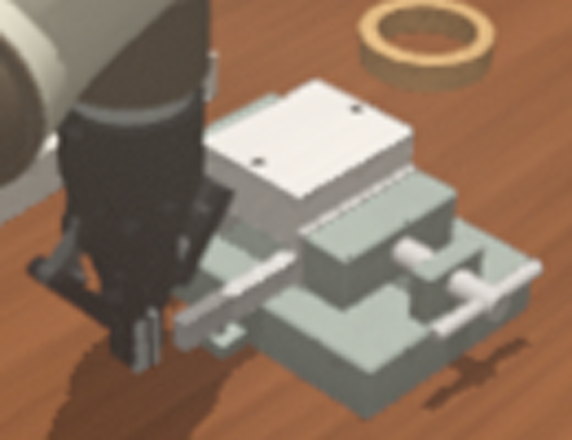

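The shut fingers are in front of the slipped parallel's end, which is at (180,335) in the crop. The gripper's knuckles would come near the block during the push, so I'll turn the wrist 90° first so they lie along vise x.

Call:
arm_command --rows '[{"grip":0,"linear":[0,0,0],"rot":[0,0,-0.18]},{"grip":0,"linear":[0,0,0],"rot":[0,0,-0.36]},{"grip":0,"linear":[0,0,0],"rot":[0,0,-0.54]},{"grip":0,"linear":[0,0,0],"rot":[0,0,-0.72]},{"grip":0,"linear":[0,0,0],"rot":[0,0,-0.9]},{"grip":0,"linear":[0,0,0],"rot":[0,0,-1.08]},{"grip":0,"linear":[0,0,0],"rot":[0,0,-1.26]},{"grip":0,"linear":[0,0,0],"rot":[0,0,-1.44]},{"grip":0,"linear":[0,0,0],"rot":[0,0,-1.571]},{"grip":0,"linear":[0,0,0],"rot":[0,0,-1.571]}]'

```text
clock: 5.03
position: [558.1, 120.2, 50.9]
ee_rot: [-0.694, 0.72, -0.0, 0.001]
contact_force: [-1.1, -0.3, 1.1]
gripper_width: -0.3
grasp_force: 0.0
```

```bash
python3 go.py 557,100,50 556,70,50 555.5,51,50
```

```text
t 5.03 pos [558.1 120.2  50.9] yaw_y 177.97 F [-1.1 -0.3  1.1] w -0.3 gf 0.0
557,100,50 -> [20.3  0.4  0.9]
556,70,50 -> [50.3  0.3  0.8]
555.5,51,50 -> [69.3  0.1  0.8]
```

Call:
arm_command --rows '[{"grip":0,"linear":[16,0.2,1],"rot":[0,0,0]},{"grip":0,"linear":[24,0.2,1],"rot":[0,0,0]},{"grip":0,"linear":[32,0.2,1],"rot":[0,0,0]},{"grip":0,"linear":[40,0.2,1],"rot":[0,0,0]},{"grip":0,"linear":[48,0.2,1],"rot":[0,0,0]},{"grip":0,"linear":[55,0.2,1],"rot":[0,0,0]},{"grip":0,"linear":[60,0.2,1],"rot":[0,0,0]},{"grip":0,"linear":[63,0.2,1],"rot":[0,0,0]},{"grip":0,"linear":[64,0.2,1],"rot":[0,0,0]},{"grip":0,"linear":[64,0.2,1],"rot":[0,0,0]}]'

```text
clock: 6.28
position: [555.1, 55.9, 48.4]
ee_rot: [-0.695, 0.719, -0.0, 0.0]
contact_force: [1.1, 1.7, 1.7]
gripper_width: -0.2
grasp_force: 1.1
```

```bash
python3 go.py; python3 - <<'E'
from h import *
im=imaging.get_image("top"); s=imaging.get_image("side")
a=cv2.resize(im["frame"][172:222,290:390],None,fx=8,fy=8,interpolation=cv2.INTER_CUBIC)
cv2.imwrite("pics/top3.png",a[:,:,::-1])
E
```

```text
t 6.28 pos [555.1  55.9  48.4] yaw_y 178.07 F [1.1 1.7 1.7] w -0.2 gf 1.1
```

View pics/top3.png

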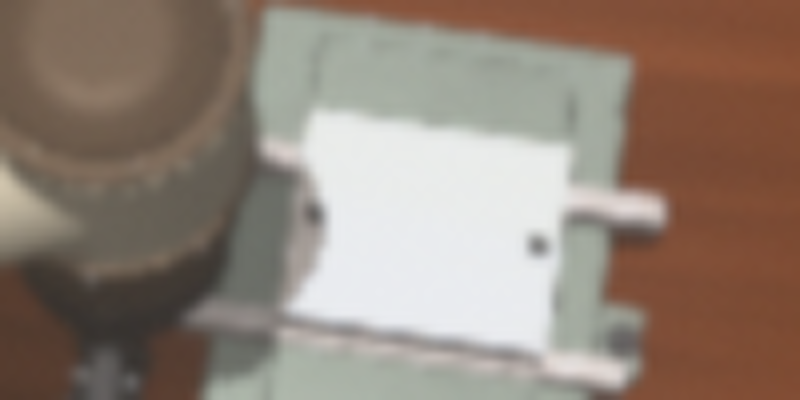

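The slid parallel's right end now shows at crop (630,372), pixel (368.8,218.5). The neighbour's right end is at crop (667,212), pixel (373.4,198.5). I'll compare the two.

```bash
python3 - <<'E'
from h import *
im=imaging.get_image("top"); q=[585.6,-50.5,-0.035]
def inv(p): c,n=np.cos(q[2]),np.sin(q[2]); d=p[:2]-q[:2]; return np.array([c*d[0]+n*d[1],-n*d[0]+c*d[1]]).round(1)
T=lambda u,v:(u/8+290,v/8+172)
print("near R",inv(onz(im,T(630,369),60)),"far R",inv(onz(im,T(667,209),60)),"base R edge far/near z40",inv(onz(im,T(634,58),40)),inv(onz(im,T(605,290),40)))
print("blk",[inv(onz(im,T(*c),106)) for c in((574,145),(550,353))])
E
```

```text
near R [-28.7 -88.2] far R [ 36.5 -94.6] base R edge far/near z40 [102.1 -76.4] [  5.6 -76.9]
blk [array([ 42.6, -51.7]), array([-37.7, -53.2])]
```

Call:
arm_command --rows '[{"grip":0,"linear":[2,0,0],"rot":[0,0,0]},{"grip":0,"linear":[4,0,0],"rot":[0,0,0]},{"grip":0,"linear":[4.5,0,0],"rot":[0,0,0]},{"grip":0,"linear":[4.5,0,0],"rot":[0,0,0]},{"grip":0,"linear":[-10,0,0],"rot":[0,0,0]},{"grip":0,"linear":[-25,0,0],"rot":[0,0,0]},{"grip":0,"linear":[-25,0,-60],"rot":[0,0,0]},{"grip":0,"linear":[-25,0,-120],"rot":[0,0,0]},{"grip":0,"linear":[-25,0,-180],"rot":[0,0,0]}]'

```text
clock: 7.55
position: [555.1, 81.6, 229.9]
ee_rot: [-0.695, 0.719, 0.0, -0.001]
contact_force: [1.0, -0.5, -0.1]
gripper_width: -0.1
grasp_force: 0.0
```

```bash
python3 go.py 300,-330,229 443.5,-395,229 443.5,-395,71
```

```text
t 7.55 pos [555.1  81.6 229.9] yaw_y 178.1 F [ 1.  -0.5 -0.1] w -0.1 gf 0.0
300,-330,229 -> [419.8 241.4   1.4]
443.5,-395,229 -> [480.   95.8   1.3]
443.5,-395,71 -> [479.9  95.6 159.3]
```

Call:
arm_command --rows '[{"grip":1,"linear":[480,95.8,1.3],"rot":[0,0,0.18]},{"grip":1,"linear":[480,95.8,1.3],"rot":[0,0,0.36]},{"grip":1,"linear":[480,95.8,1.3],"rot":[0,0,0.54]},{"grip":1,"linear":[480,95.8,1.3],"rot":[0,0,0.72]},{"grip":1,"linear":[480,95.8,1.3],"rot":[0,0,0.9]},{"grip":1,"linear":[480,95.8,1.3],"rot":[0,0,1.08]},{"grip":1,"linear":[480,95.8,1.3],"rot":[0,0,1.26]},{"grip":1,"linear":[480,95.8,1.3],"rot":[0,0,1.44]},{"grip":1,"linear":[480,95.8,1.3],"rot":[0,0,1.571]},{"grip":1,"linear":[480,95.8,1.3],"rot":[0,0,1.571]}]'

```text
clock: 8.8
position: [443.6, -395.4, 226.3]
ee_rot: [0.017, 1.0, 0.0, -0.001]
contact_force: [0.1, -0.1, 0.8]
gripper_width: 85.6
grasp_force: 0.0
```

```bash
python3 go.py 443.5,-395,130 443.5,-395,68; python3 - <<'E'
from h import *
im=imaging.get_image("top"); s=imaging.get_image("side")
a=cv2.resize(im["frame"][172:222,290:390],None,fx=6,fy=6,interpolation=cv2.INTER_CUBIC)
b=cv2.resize(s["frame"][110:210,370:470],None,fx=3,fy=3,interpolation=cv2.INTER_CUBIC)
c=cv2.resize(s["frame"][155:235,270:390],None,fx=4,fy=4,interpolation=cv2.INTER_CUBIC)[:280]
cv2.imwrite("pics/mix4.png",np.vstack([np.hstack([a,np.zeros((300,200,3),np.uint8)]),np.hstack([b[:280],c[:, :480],np.zeros((280,20,3),np.uint8)])])[:,:,::-1])
E
```

```text
t 8.8 pos [ 443.6 -395.4  226.3] yaw_y 88.09 F [ 0.1 -0.1  0.8] w 85.6 gf 0.0
443.5,-395,130 -> [-0.1  0.4 96.3]
443.5,-395,68 -> [ -0.2   0.3 158.3]
```

View pics/mix4.png

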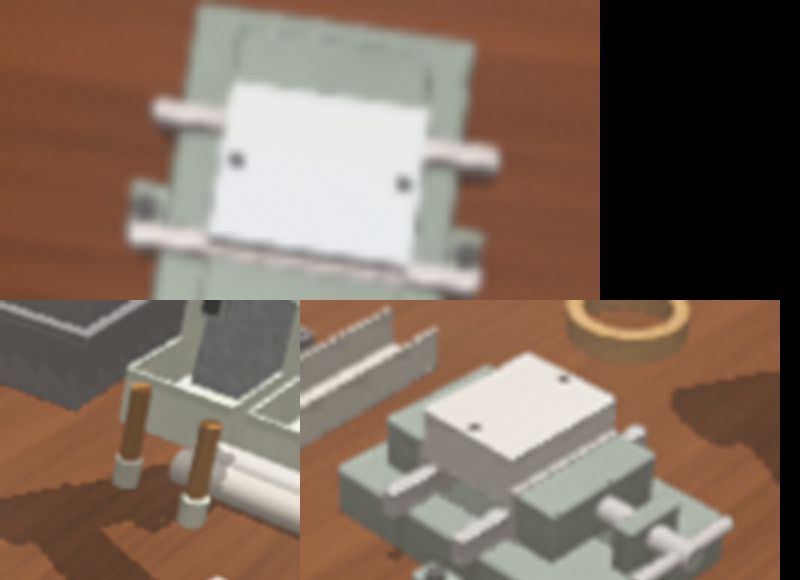

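Both parallels now look level. The near one runs from crop (130,232) to (480,277) and the far one from (155,110) to (498,160). The tamper stands below the gripper. I'll put numbers on it.

```bash
python3 - <<'E'
from h import *
im=imaging.get_image("top"); q=[585.6,-50.5,-0.035]
def inv(p): c,n=np.cos(q[2]),np.sin(q[2]); d=p[:2]-q[:2]; return np.array([c*d[0]+n*d[1],-n*d[0]+c*d[1]]).round(1)
T=lambda u,v:(u/6+290,v/6+172)
for n,l,r,z in(("near",(129,232),(481,277),60),("far",(154,108),(498,158),60),("base far",(196,5),(473,42),40),("blk f",(231,82),(429,108),106),("blk n",(209,240),(411,263),106)):
    L,R=inv(onz(im,T(*l),z)),inv(onz(im,T(*r),z)); print(n,L,R,(L+R)/2)
E
```

```text
near [-33.3  88.9] [-28.1 -92.5] [-30.7  -1.8]
far [34.  86.6] [ 35.6 -93.5] [34.8  -3.45]
base far [99.9 74.3] [102.8 -75. ] [101.35  -0.35]
blk f [40.6 48.7] [ 42.8 -50.9] [41.7 -1.1]
blk n [-41.2  47.3] [-36.9 -52.3] [-39.05  -2.5 ]
```

Call:
arm_command --rows '[{"grip":1,"linear":[0,0.3,50],"rot":[0,0,0]},{"grip":1,"linear":[0,0.3,90],"rot":[0,0,0]},{"grip":1,"linear":[0,0.3,125],"rot":[0,0,0]},{"grip":1,"linear":[0,0.3,158],"rot":[0,0,0]},{"grip":1,"linear":[0,0.3,158],"rot":[0,0,0]},{"grip":1,"linear":[0,0.3,158],"rot":[0,0,0]}]'

```text
clock: 9.7
position: [444.9, -395.4, 70.5]
ee_rot: [0.016, 1.0, -0.001, 0.001]
contact_force: [-0.8, 0.6, 0.0]
gripper_width: 85.4
grasp_force: 0.0
```

```bash
python3 go.py; python3 - <<'E'
from h import *
s=imaging.get_image("side"); save(s,"side5.png",(385,110,485,210),5)
E
```

```text
t 9.7 pos [ 444.9 -395.4   70.5] yaw_y 88.15 F [-0.8  0.6  0. ] w 85.4 gf 0.0
```

View pics/side5.png

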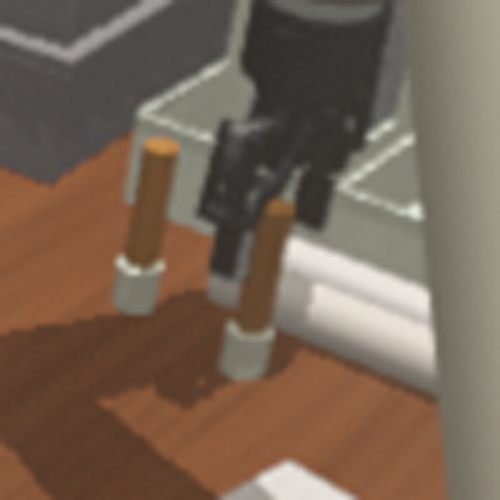

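The fingers straddle the handle: the fingertips are at (225,270) and (315,225), with the handle midway at (269,253). Closing now.

Call:
arm_command --rows '[{"grip":0,"linear":[0,0,0],"rot":[0,0,0]},{"grip":0,"linear":[0,0,0],"rot":[0,0,0]},{"grip":0,"linear":[0,0,0],"rot":[0,0,0]},{"grip":0,"linear":[0,0,0],"rot":[0,0,0]},{"grip":0,"linear":[0,0,0],"rot":[0,0,0]},{"grip":0,"linear":[0,0,0],"rot":[0,0,0]}]'

```text
clock: 10.5
position: [443.9, -395.6, 69.5]
ee_rot: [0.017, 1.0, -0.0, 0.0]
contact_force: [-0.7, -0.5, 2.8]
gripper_width: 20.7
grasp_force: 58.5
```

Call:
arm_command --rows '[{"grip":0,"linear":[0,0,-30],"rot":[0,0,0]},{"grip":0,"linear":[0,0,-80],"rot":[0,0,0]},{"grip":0,"linear":[0,0,-120],"rot":[0,0,0]},{"grip":0,"linear":[0,0,-150],"rot":[0,0,0]},{"grip":0,"linear":[0,0,-150],"rot":[0,0,0]}]'

```text
clock: 11.12
position: [444.6, -395.6, 220.9]
ee_rot: [0.017, 1.0, -0.001, 0.002]
contact_force: [-0.2, -0.7, -2.1]
gripper_width: 20.6
grasp_force: 58.8
```

```bash
python3 go.py 585.5,-52,218; python3 - <<'E'
from h import *
s=imaging.get_image("side"); save(s,"side6.png",(370,60,490,180),5)
E
```

```text
t 11.12 pos [ 444.6 -395.6  220.9] yaw_y 88.04 F [-0.2 -0.7 -2.1] w 20.6 gf 58.8
585.5,-52,218 -> [-129.1  348.2    2.9]
```

View pics/side6.png

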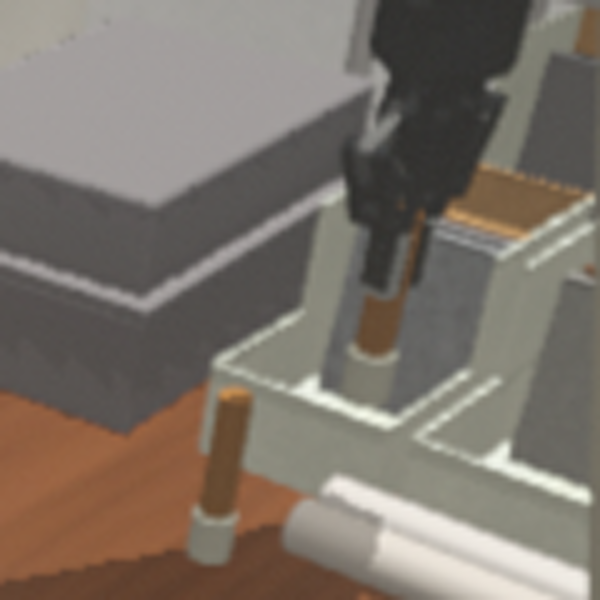

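The tamper is held upright and clear, with its foot at (370,375). Next I'll carry it over the block.

Call:
arm_command --rows '[{"grip":0,"linear":[-20,55,3],"rot":[0,0,0]},{"grip":0,"linear":[-40,108,3],"rot":[0,0,0]},{"grip":0,"linear":[-60,162,3],"rot":[0,0,0]},{"grip":0,"linear":[-80,216,3],"rot":[0,0,0]},{"grip":0,"linear":[-100,270,3],"rot":[0,0,0]},{"grip":0,"linear":[-116,313,3],"rot":[0,0,0]},{"grip":0,"linear":[-126,340,3],"rot":[0,0,0]},{"grip":0,"linear":[-129,348,10],"rot":[0,0,0]},{"grip":0,"linear":[-129,348,20],"rot":[0,0,0]},{"grip":0,"linear":[-129,348,20],"rot":[0,0,0]}]'

```text
clock: 12.42
position: [582.9, -52.9, 196.8]
ee_rot: [0.018, 1.0, -0.0, -0.002]
contact_force: [-0.4, -0.5, -1.0]
gripper_width: 20.4
grasp_force: 59.1
```

```bash
python3 go.py 586,-52,186; python3 - <<'E'
from h import *
im=imaging.get_image("side"); save(im,"side7.png",(260,80,400,250),3.5)
E
```

```text
t 12.43 pos [582.9 -52.9 196.8] yaw_y 87.96 F [-0.4 -0.5 -1. ] w 20.4 gf 59.1
586,-52,186 -> [-3.2  1.  10.8]
```

View pics/side7.png

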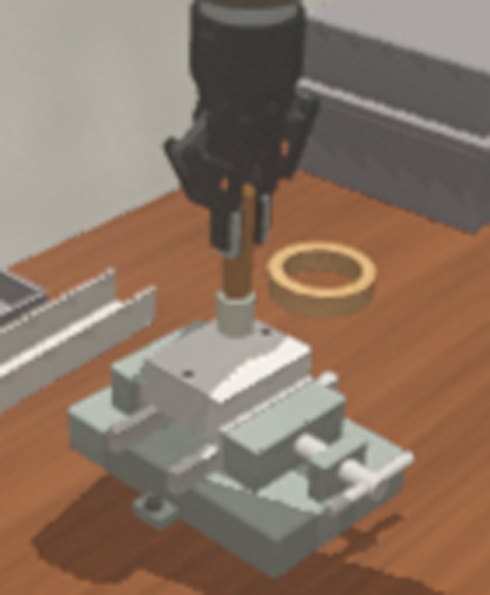

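The tamper's foot, at about (235,330), is centred over the block and about 20 mm above it. I'll lower it gently.

Call:
arm_command --rows '[{"grip":0,"linear":[-2,1,4],"rot":[0,0,0]},{"grip":0,"linear":[-3,1,8],"rot":[0,0,0]},{"grip":0,"linear":[-3,1,11],"rot":[0,0,0]},{"grip":0,"linear":[-3,1,13],"rot":[0,0,0]},{"grip":0,"linear":[-3,1,15],"rot":[0,0,0]},{"grip":0,"linear":[-3,1,15],"rot":[0,0,0]}]'

```text
clock: 13.22
position: [587.5, -51.0, 183.9]
ee_rot: [0.017, 1.0, -0.0, -0.0]
contact_force: [0.2, 0.6, -2.8]
gripper_width: 20.8
grasp_force: 59.1
```

Call:
arm_command --rows '[{"grip":0,"linear":[0,0,1],"rot":[0,0,0]},{"grip":0,"linear":[0,0,2],"rot":[0,0,0]},{"grip":0,"linear":[0,0,2],"rot":[0,0,0]}]'

```text
clock: 13.6
position: [587.5, -51.0, 181.9]
ee_rot: [0.017, 1.0, 0.0, -0.0]
contact_force: [-0.2, -0.5, -1.6]
gripper_width: 20.6
grasp_force: 59.1
```

Call:
arm_command --rows '[{"grip":0,"linear":[0,0,1],"rot":[0,0,0]},{"grip":0,"linear":[0,0,2],"rot":[0,0,0]},{"grip":0,"linear":[0,0,2],"rot":[0,0,0]}]'

```text
clock: 13.98
position: [587.5, -51.0, 179.9]
ee_rot: [0.017, 1.0, -0.0, -0.0]
contact_force: [0.0, -0.1, -1.0]
gripper_width: 20.7
grasp_force: 59.1
```

Call:
arm_command --rows '[{"grip":0,"linear":[0,0,1],"rot":[0,0,0]},{"grip":0,"linear":[0,0,2],"rot":[0,0,0]},{"grip":0,"linear":[0,0,2],"rot":[0,0,0]}]'

```text
clock: 14.35
position: [587.5, -51.0, 177.9]
ee_rot: [0.017, 1.0, -0.0, -0.0]
contact_force: [-0.3, -0.6, -2.1]
gripper_width: 20.6
grasp_force: 59.1
```

Call:
arm_command --rows '[{"grip":0,"linear":[0,0,1],"rot":[0,0,0]},{"grip":0,"linear":[0,0,1],"rot":[0,0,0]}]'

```text
clock: 14.6
position: [587.5, -51.0, 176.9]
ee_rot: [0.017, 1.0, 0.0, -0.0]
contact_force: [0.0, -0.4, -1.5]
gripper_width: 20.9
grasp_force: 59.1
```

Call:
arm_command --rows '[{"grip":0,"linear":[0,0,1],"rot":[0,0,0]},{"grip":0,"linear":[0,0,1],"rot":[0,0,0]}]'

```text
clock: 14.85
position: [587.5, -51.0, 175.9]
ee_rot: [0.017, 1.0, -0.0, -0.0]
contact_force: [0.3, -0.6, -2.4]
gripper_width: 20.2
grasp_force: 59.1
```

Call:
arm_command --rows '[{"grip":0,"linear":[0,0,1],"rot":[0,0,0]},{"grip":0,"linear":[0,0,1],"rot":[0,0,0]}]'

```text
clock: 15.1
position: [587.5, -51.0, 174.9]
ee_rot: [0.017, 1.0, 0.0, -0.0]
contact_force: [0.5, 0.0, -1.9]
gripper_width: 20.9
grasp_force: 59.1
```

Call:
arm_command --rows '[{"grip":0,"linear":[0,0,1],"rot":[0,0,0]},{"grip":0,"linear":[0,0,1],"rot":[0,0,0]}]'

```text
clock: 15.35
position: [587.7, -51.0, 174.6]
ee_rot: [0.017, 1.0, -0.0, 0.0]
contact_force: [-1.0, 0.8, 2.2]
gripper_width: 20.6
grasp_force: 59.5
```

Call:
arm_command --rows '[{"grip":0,"linear":[0,0,1],"rot":[0,0,0]},{"grip":0,"linear":[0,0,1],"rot":[0,0,0]}]'

```text
clock: 15.6
position: [587.9, -51.1, 174.6]
ee_rot: [0.017, 1.0, -0.0, 0.001]
contact_force: [-2.7, 0.6, 5.3]
gripper_width: 20.8
grasp_force: 60.0
```

Call:
arm_command --rows '[{"grip":0,"linear":[0,0,1],"rot":[0,0,0]},{"grip":0,"linear":[0,0,2],"rot":[0,0,0]},{"grip":0,"linear":[0,0,2],"rot":[0,0,0]}]'

```text
clock: 15.98
position: [588.1, -51.1, 174.4]
ee_rot: [0.017, 1.0, -0.0, 0.001]
contact_force: [-4.6, 0.5, 12.8]
gripper_width: 20.8
grasp_force: 60.6
```

Call:
arm_command --rows '[{"grip":0,"linear":[0,0,1],"rot":[0,0,0]},{"grip":0,"linear":[0,0,1],"rot":[0,0,0]}]'

```text
clock: 16.23
position: [588.2, -51.2, 173.6]
ee_rot: [0.017, 1.0, -0.0, 0.002]
contact_force: [-5.7, 0.9, 13.2]
gripper_width: 20.7
grasp_force: 60.6
```

Call:
arm_command --rows '[{"grip":0,"linear":[0,0,1],"rot":[0,0,0]},{"grip":0,"linear":[0,0,1],"rot":[0,0,0]}]'

```text
clock: 16.48
position: [588.2, -51.1, 172.6]
ee_rot: [0.017, 1.0, -0.0, 0.002]
contact_force: [-4.8, 2.0, 13.3]
gripper_width: 20.5
grasp_force: 60.6
```

Call:
arm_command --rows '[{"grip":0,"linear":[0,0,1],"rot":[0,0,0]},{"grip":0,"linear":[0,0,2],"rot":[0,0,0]},{"grip":0,"linear":[0,0,2],"rot":[0,0,0]}]'

```text
clock: 16.85
position: [588.2, -51.1, 170.6]
ee_rot: [0.017, 1.0, -0.0, 0.002]
contact_force: [-4.6, 1.7, 13.4]
gripper_width: 20.5
grasp_force: 60.6
```

Call:
arm_command --rows '[{"grip":0,"linear":[0,0,1],"rot":[0,0,0]},{"grip":0,"linear":[0,0,1],"rot":[0,0,0]}]'

```text
clock: 17.1
position: [588.2, -51.1, 169.6]
ee_rot: [0.017, 1.0, -0.0, 0.002]
contact_force: [-4.1, 1.7, 13.4]
gripper_width: 20.9
grasp_force: 60.6
```

Call:
arm_command --rows '[{"grip":0,"linear":[0,0,1],"rot":[0,0,0]},{"grip":0,"linear":[0,0,1],"rot":[0,0,0]}]'

```text
clock: 17.35
position: [588.3, -51.1, 169.3]
ee_rot: [0.016, 1.0, -0.0, 0.002]
contact_force: [-5.7, 1.4, 16.2]
gripper_width: 20.8
grasp_force: 61.0
```

Landed: the sinking has stopped and the force is climbing. I'll press on to about 26 N.

Call:
arm_command --rows '[{"grip":0,"linear":[0,0,1],"rot":[0,0,0]},{"grip":0,"linear":[0,0,2],"rot":[0,0,0]},{"grip":0,"linear":[0,0,2],"rot":[0,0,0]},{"grip":0,"linear":[0,0,2],"rot":[0,0,0]}]'

```text
clock: 17.85
position: [588.6, -51.2, 169.3]
ee_rot: [0.016, 1.0, -0.001, 0.003]
contact_force: [-8.3, 3.1, 23.5]
gripper_width: 20.2
grasp_force: 61.7
```

Call:
arm_command --rows '[{"grip":0,"linear":[0,0,0.7],"rot":[0,0,0]},{"grip":0,"linear":[0,0,0.7],"rot":[0,0,0]},{"grip":0,"linear":[0,0,0.7],"rot":[0,0,0]},{"grip":0,"linear":[0,0,0.7],"rot":[0,0,0]}]'

```text
clock: 18.35
position: [588.7, -51.2, 169.3]
ee_rot: [0.016, 1.0, -0.001, 0.003]
contact_force: [-8.2, 2.2, 26.4]
gripper_width: 20.6
grasp_force: 61.9
```

Call:
arm_command --rows '[{"grip":0,"linear":[0,0,-3],"rot":[0,0,0]},{"grip":0,"linear":[0,0,-6],"rot":[0,0,0]},{"grip":0,"linear":[0,0,-10],"rot":[0,0,0]},{"grip":0,"linear":[0,0,-25],"rot":[0,0,0]},{"grip":0,"linear":[0,0,-60],"rot":[0,0,0]},{"grip":0,"linear":[0,0,-60],"rot":[0,0,0]}]'

```text
clock: 19.1
position: [589.8, -50.9, 226.0]
ee_rot: [0.017, 1.0, 0.0, 0.004]
contact_force: [-0.3, -0.2, -0.5]
gripper_width: 20.7
grasp_force: 59.1
```

```bash
python3 go.py 444,-395.5,222 444,-395.5,90 444,-395.5,71; python3 - <<'E'
from h import *
im=imaging.get_image("side"); save(im,"side8.png",(260,60,400,250),3)
E
```

```text
t 19.1 pos [589.8 -50.9 226. ] yaw_y 88.07 F [-0.3 -0.2 -0.5] w 20.7 gf 59.1
444,-395.5,222 -> [ 134.1 -349.3    2.8]
444,-395.5,90 -> [ 135.1 -349.3  134.8]
444,-395.5,71 -> [ 135.3 -349.3  153.8]
```

View pics/side8.png

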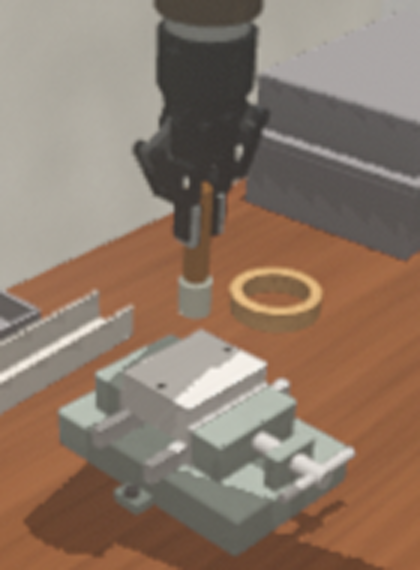

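The block is down and the parallels are still level. The tamper is upright in the gripper, so I'll carry it back to where it stood.

Call:
arm_command --rows '[{"grip":0,"linear":[20,-52,3],"rot":[0,0,0]},{"grip":0,"linear":[41,-106,3],"rot":[0,0,0]},{"grip":0,"linear":[62,-160,3],"rot":[0,0,0]},{"grip":0,"linear":[83,-214,3],"rot":[0,0,0]},{"grip":0,"linear":[104,-268,3],"rot":[0,0,0]},{"grip":0,"linear":[120,-312,3],"rot":[0,0,0]},{"grip":0,"linear":[131,-340,3],"rot":[0,0,0]},{"grip":0,"linear":[135,-349,3],"rot":[0,0,0]},{"grip":0,"linear":[135,-349,3],"rot":[0,0,0]}]'

```text
clock: 20.27
position: [440.2, -395.1, 218.4]
ee_rot: [0.018, 1.0, 0.001, -0.001]
contact_force: [-0.3, 0.3, -1.1]
gripper_width: 20.7
grasp_force: 59.2
```

Call:
arm_command --rows '[{"grip":0,"linear":[0,0,40],"rot":[0,0,0]},{"grip":0,"linear":[0,0,80],"rot":[0,0,0]},{"grip":0,"linear":[0,0,115],"rot":[0,0,0]},{"grip":0,"linear":[0,0,135],"rot":[0,0,0]},{"grip":0,"linear":[0,0,143],"rot":[0,0,0]},{"grip":0,"linear":[0,0,147],"rot":[0,0,0]},{"grip":0,"linear":[0,0,147],"rot":[0,0,0]},{"grip":0,"linear":[0,0,147],"rot":[0,0,0]}]'

```text
clock: 21.28
position: [441.3, -395.4, 73.3]
ee_rot: [0.017, 1.0, -0.0, 0.001]
contact_force: [0.3, 0.1, -1.1]
gripper_width: 20.6
grasp_force: 59.3
```

```bash
python3 go.py 444,-395.5,69.5
```

```text
t 21.27 pos [ 441.3 -395.4   73.3] yaw_y 88.05 F [ 0.3  0.1 -1.1] w 20.6 gf 59.3
444,-395.5,69.5 -> [-2.7  0.   3.8]
```

Call:
arm_command --rows '[{"grip":0,"linear":[0,0,1],"rot":[0,0,0]},{"grip":0,"linear":[0,0,2],"rot":[0,0,0]},{"grip":0,"linear":[0,0,3],"rot":[0,0,0]},{"grip":0,"linear":[0,0,3],"rot":[0,0,0]}]'

```text
clock: 21.78
position: [440.7, -395.3, 69.5]
ee_rot: [0.017, 1.0, -0.0, 0.0]
contact_force: [-0.3, 0.2, -0.9]
gripper_width: 20.4
grasp_force: 59.7
```

Call:
arm_command --rows '[{"grip":0,"linear":[0,0,1],"rot":[0,0,0]},{"grip":0,"linear":[0,0,1.5],"rot":[0,0,0]},{"grip":0,"linear":[0,0,1.5],"rot":[0,0,0]}]'

```text
clock: 22.15
position: [440.9, -395.4, 69.4]
ee_rot: [0.017, 1.0, -0.0, 0.0]
contact_force: [-2.2, 2.6, 6.8]
gripper_width: 20.5
grasp_force: 60.2
```

Call:
arm_command --rows '[{"grip":0,"linear":[0,0,-1],"rot":[0,0,0]},{"grip":0,"linear":[0,0,-1],"rot":[0,0,0]},{"grip":0.4,"linear":[0,0,-1],"rot":[0,0,0]},{"grip":0.7,"linear":[0,0,-1],"rot":[0,0,0]},{"grip":1,"linear":[0,0,-1],"rot":[0,0,0]},{"grip":1,"linear":[0,0,-1],"rot":[0,0,0]},{"grip":1,"linear":[0,0,-1],"rot":[0,0,0]},{"grip":1,"linear":[0,0,-1],"rot":[0,0,0]}]'

```text
clock: 23.15
position: [440.7, -395.2, 68.8]
ee_rot: [0.017, 1.0, 0.0, 0.0]
contact_force: [-0.5, 0.4, -1.4]
gripper_width: 85.3
grasp_force: 0.0
```

Call:
arm_command --rows '[{"grip":1,"linear":[0,0,-30],"rot":[0,0,0]},{"grip":1,"linear":[0,0,-70],"rot":[0,0,0]},{"grip":1,"linear":[0,0,-120],"rot":[0,0,0]},{"grip":1,"linear":[0,0,-160],"rot":[0,0,0]},{"grip":1,"linear":[0,0,-160],"rot":[0,0,0]},{"grip":1,"linear":[0,0,-160],"rot":[0,0,0]}]'

```text
clock: 23.9
position: [440.3, -394.7, 228.3]
ee_rot: [0.017, 1.0, 0.0, -0.0]
contact_force: [-0.2, 0.9, -0.4]
gripper_width: 85.0
grasp_force: 0.0
```

```bash
python3 go.py; python3 - <<'E'
from h import *
im=imaging.get_image("top"); s=imaging.get_image("side")
R=lambda f,k:cv2.resize(f,None,fx=k,fy=k,interpolation=cv2.INTER_CUBIC)
a=R(im["frame"][172:222,290:390],6); b=R(s["frame"][110:203,370:436+34],3)[:280]; c=R(s["frame"][155:225,270:390],4)[:280]
W=780; pad=lambda x:np.pad(x,((0,0),(0,W-x.shape[1]),(0,0)))
cv2.imwrite("pics/mix9.png",np.vstack([pad(a),pad(np.hstack([b[:279],c[:279]]))])[:,:,::-1])
E
```

```text
t 23.9 pos [ 440.3 -394.7  228.3] yaw_y 88.03 F [-0.2  0.9 -0.4] w 85.0 gf 0.0
```

View pics/mix9.png

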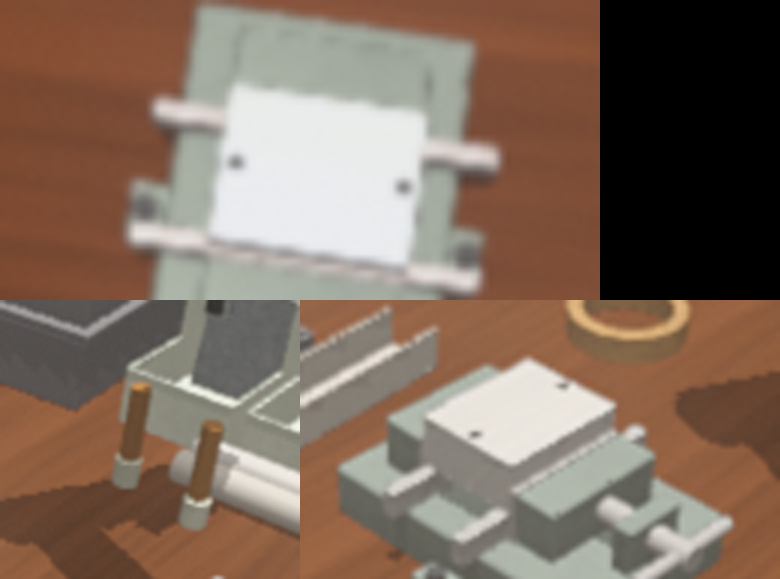

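The last picture shows both parallels unmoved, the block lower, and the tamper standing upright at crop (200,475) with the gripper clear. I'll hand in.

```bash
python3 -c "
from bench import job; print(job.job_done())"
```

```text
the job is handed in; nothing more can be done
None
```

I handed the job in at about 24 s: the slipped parallel is level with its neighbour, both about 3 mm or less off vise centre by camera, the block bedded at about 28 N, and the tamper stands upright back on the table; the judge's verdict was not shown.

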